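# Find the foot plate that still grips and slide it under the balance slab

### The arm

A 6-joint arm with a two-finger parallel gripper is mounted at the origin on a cart in front of the work surface, level with it; the furniture and walls round the work are solid. World frame = base frame: x ahead of the robot, y to its left, z up, the work surface at z = 0. Lengths are in m, angles in degrees, forces in N, time in s.
With the tool pointing down it reaches from about 0.4 to 0.825 m from the base axis. Payload 7 kg.
Tool frame: the origin (TCP) lies at the very end of the fingers, on their centre line; the grasp point (between the pads) lies 19 mm behind it; z points along the fingers, y is the line along which they close (so a half turn about z gives the same grasp; the last joint's range is limited). The gripper opens to 88 mm and grips with 3 to 60 N. Pads are 19 mm wide; open, the fingers measure 130 mm over their backs; the gripper's body (78 mm by 193 mm) begins 47 mm behind the grasp point.
Start: joints at [-57.806, 20.546, 0.682, 0, -70.136, -16.507], TCP at [0.182, -0.65, 0.203] pointing down, gripper open.
Joint ranges: [-176.03, 176.03], [-82.01, 121.73], [-58.28, 71.71], [-173.87, 95.51], [-174.79, -0.11], [-173.66, 173.66]. Speed limits (degrees/s): [136.94, 136.94, 172.46, 180, 180, 180].

### API

Orientations are given as [roll, pitch, yaw] about the fixed x, y, z axes, in that order (R = Rz(yaw) Ry(pitch) Rx(roll)).
In Python, from plant import get_state, capture, close_job, regions_of gives the robot as it stands.
- The arm moves only by the tool jog_arm, never from a script. Its argument "moves" is a list of rows, each a list of 3 entries, a list of its own where there are three numbers: the shift along the tool's x, y, z in cm, then the turn about the tool's z in degrees, then the finger opening in cm, from 0 to 8.76. A call has 1 to 12 rows; each row shifts and turns the commanded pose from where the row before left it, along the tool's axes as they then stand; what a row does not reach is not made up. A row lasts 1/8 s, in which the tool goes at most 62.5 mm and 10.7 degrees, less where a joint would pass 70% of its speed; a pose out of reach is approached as far as the arm can. A call is refused whole if a number of a shift passes 6.25 or a number of a turn 10.7, either way. A call with a gripper value outside its range is refused whole. The fingers move at their own pace and stop on an object; "newtons" is the grip in N (left out, the last holds). Time passes only in rows, so rows that do not move let the fingers close. It gives the time, the measured TCP pose, the force, the opening and the grip force at its end, in the units of the state.
- get_state(): the state, without advancing time (a new reading comes with each control period).
- capture(name): name is "side" or "top" or "wrist"; returns a dict with "pixels" (384x512x3 uint8, blue, green, red), "mtx" (3x3 intrinsics, pixels), "world_from_camera" (4x4, takes a point from camera to world coordinates); the wrist camera has in their place "hand_eye" (4x4, takes a point from camera to tool coordinates, whose origin is the TCP and whose axes are the flange's). Camera axes: x right, y down, z forward; pixel columns grow to the right and rows downward; lengths in m; the calibration is good to about 2 mm. A picture is of the moment at which its call begins: read the wrist's pose just before it. There is no depth.
- close_job(): hands the job in; it is judged then, once.
Trained networks look in a picture, given as the dict that the camera call returned (one of the last four; its "shot" number tells which), for a name from the list of things; names that differ only in an ending like _2 or _b are one class to them, and where a whole thing is asked for, a point or a joint stands for the part that bears it (a point fixed in the world has none). Each returns a list of dicts, best first, with "confidence" (0 to 1); they miss things now and then, are a little off and sometimes report something else, mostly with a low value. They report only what shows in the picture. A call takes as long as a camera call. They do not tell look-alikes from the thing itself.
- regions_of(picture, thing): "pixels" (384x512 bool, what is visible of it) and "pixel" ([column, row] in pixels, amid what is visible of it).
The state is a dict: "time_s": time; "joints": joint angles; "qd": joint speeds; "joint_torque": joint torques, N m; "tcp_pos": TCP position; "eef_rot": TCP orientation; "contact_force": force on the tool from outside, world axes, zero at the start; "moment": the same for the moment, N m; "gripper_width": finger opening in m; "gripper_force": force on a finger pad.
Only numpy, scipy, OpenCV 4.12 (cv2) and the standard library are available. Lean on these libraries where they do the work, as an engineer would, in place of code of your own. Each camera call takes 0.05 s, during which the arm holds its last target. There are 200 camera calls.

### The job

The stone slab under the balance creeps, and its front right levelling foot has been wound up to take a fresh grip plate. Drag or push each of the three loose foot plates about five centimetres along the bench, leave it where it then lies, and feel which one still grips: the other two have glazed soles and slide easily. Then slide the gripping plate nose first under the raised foot until its tab meets the lug and the foot stands centred over the ring mark; leave the glazed plates lying flat on the bench, clear of the slab's raised foot, and do not shove the jars, the cup and the cassette around them.

Things in the scene. Friction and masses are not known exactly. Their poses are not given: they have to be found in the camera images.
- plate_1: One of three loose look-alike plates, 0.5 to 0.6 kg: steel on a black rubber sole, 66 x 50 x 10 mm, a ring mark 40 mm across on top, an upright grip tab at one end (12 mm thick, 40 mm wide, its top at 52 mm). Origin on the underside below the ring's centre; +x to the nose (28 mm ahead), +z up; the tab spans x = -38 to -26 mm.
- plate_2: Loose plate like plate_1: same size, mass and frame. The soles differ only in friction: under its own weight a glazed plate takes about 1 N to drag or push along the bench, the one gripping plate about 5 to 7 N. Pressing down or lifting meanwhile changes this; pushing square on the tab's back does it cleanly.
- plate_3: Loose plate like plate_1 and plate_2: same size, mass and frame. Which of the three grips cannot be seen, only felt.
- slab: Fixed marble slab, 200 (x) by 260 (y) mm, underside 30, top 72 mm up, with a white balance on it (to 135 mm, 75 mm in from the right edge). Origin on the bench below its centre; x to its back, y to its left. Lugs stand out 60 mm at four corners; three feet stand on fixed plates of the same kind, the front right one is raised and bare. Slide the plate there along slab +y, tab outward.
- raised_foot (a point): Centre of the underside of the raised foot, a steel disc 24 mm across, 15 mm above the bench (the plate is 10 mm thick there). The slab's side face is 34 mm further in (+y of the slab), its underside 30 mm up.
- lug_end (a point): Middle of the end face of the lug that carries the raised foot: 26 mm out from the foot's axis (slab -y). The lug is 26 mm wide and lies 40 to 50 mm above the bench, so the 40 mm wide tab strikes it when the ring mark is centred under the foot. The screw's black head, 23 mm across, tops the lug up to 77 mm above the bench.
- jar: Bystander: specimen jar with screw lid, 66 mm across, 84 mm high; origin under its centre. It stands near the keyboard tray, which juts out over the far right of the bench about 0.12 m up: keep the gripper clear of it.
- cup: Bystander: white snap-lid specimen cup, 72 mm across, 82 mm high; origin under its centre.
- vial: Bystander: small screw-lid specimen jar, 46 mm across, 73 mm high; origin under its centre.
- cassette: Bystander: flat tissue cassette 28 x 40 x 7 mm; origin under its centre.
Not all that is in view belongs to the job. What is shaped like the plate_1 but blue or green is not meant.

How it is judged:
By the outcome, as a careful person would: the job done as asked, in the order asked, and still so for the second after the job is handed in, with the robot touching nothing.
It also fails if it takes over 70 s, if anything falls off the work surface, if the arm or the gripper's body presses on something with over 40 N, if the wrist force passes 120 N, or if a joint passes its speed limit or range.

## Working session

There is one attempt and no reset: what is moved stays moved. The work goes in short steps, Python scripts to look and compute and a tool call to move; the robot and the scene stay as the last step left them, time stands still between calls to the robot, and variables do not carry over. Pictures are saved under pics/ and viewed, at most 10 in all, crops included, and the job is handed in when it is done.

Besides the shell and the picture viewer there is one more tool, called after "Request:" by a JSON object that holds its "fn" and its "kwargs". jog_arm: Moves the arm, as the interface text tells. Its arguments: {"type":"object","properties":{"moves":{"type":"array"},"newtons":{"type":"number"}},"required":["moves"]}

```bash
ls; mkdir -p pics
python3 - <<'E'
from plant import *
import cv2
s=get_state(); print({k:s[k] for k in('time_s','tcp_pos','eef_rot','contact_force','gripper_width')})
for n in('top','side'):
    p=capture(n); cv2.imwrite(f'pics/{n}0.png',p['pixels']); print(n,p['mtx'].tolist() if hasattr(p['mtx'],'tolist') else p['mtx'],p['world_from_camera'])
    for t in('plate_1','slab','raised_foot','lug_end','jar','cup','vial','cassette'):
        try: print(t,[(r['pixel'],round(r['confidence'],2),int(r['pixels'].sum())) for r in regions_of(p,t)])
        except Exception as e: print(t,e)
E
```

```text
pics
{'time_s': 0.0, 'tcp_pos': array([ 0.18234068, -0.64934211,  0.20160107]), 'eef_rot': array([ 1.79903090e+02, -7.62965877e-03, -1.64318642e+02]), 'contact_force': array([-0.18442058, -0.28523877, -0.07676971]), 'gripper_width': 0.08747455045183981}
top [[368.75869486617887, 0.0, 248.56474674151147], [0.0, 368.75869486617887, 189.28973974806473], [0.0, 0.0, 1.0]] [[-0.01011986 -0.99645302  0.08354021  0.4094456 ]
 [-0.99950708  0.0075971  -0.03046102  0.23681551]
 [ 0.02971832 -0.08380729 -0.99603873  0.94305429]
 [ 0.          0.          0.          1.        ]]
plate_1 [([268.4, 154.6], 0.94, 535), ([152.8, 295.6], 0.87, 660), ([262.2, 225.6], 0.86, 520), ([351.7, 203.2], 0.79, 511), ([306.8, 194.2], 0.66, 558)]
slab [([127.4, 200.5], 0.61, 11782)]
raised_foot [([125.6, 202.9], 0.77, 11653)]
lug_end [([125.1, 201.7], 0.57, 11835)]
jar [([361.5, 154.8], 0.73, 715), ([278.1, 94.6], 0.56, 350), ([125.4, 200.5], 0.28, 11762)]
cup [([232.5, 116.9], 0.6, 788), ([359.8, 150.7], 0.36, 806)]
vial [([277.2, 94.1], 0.7, 405), ([316.7, 231.2], 0.59, 169)]
cassette [([318.0, 232.2], 0.62, 181)]
side [[362.983287859232, 0.0, 250.99017337957594], [0.0, 362.983287859232, 187.97138796063973], [0.0, 0.0, 1.0]] [[ 0.99778313 -0.04711187  0.04700325  0.43304149]
 [-0.06625303 -0.63661413  0.7683313  -0.51992763]
 [-0.00627459 -0.76974211 -0.63832414  0.67023099]
 [ 0.          0.          0.          1.        ]]
plate_1 [([252.5, 243.4], 0.98, 544), ([290.4, 215.0], 0.92, 475), ([244.7, 283.8], 0.68, 848), ([164.0, 156.4], 0.66, 321), ([225.1, 214.4], 0.56, 394)]
slab [([242.3, 137.8], 0.78, 4745)]
raised_foot []
lug_end [([240.8, 135.1], 0.63, 4859)]
jar [([305.2, 280.7], 0.93, 1307)]
cup [([316.9, 180.0], 0.83, 727)]
vial [([349.8, 209.6], 0.97, 540), ([287.3, 214.2], 0.39, 459)]
cassette [([212.8, 259.8], 0.44, 192)]
```

Run:
```python
import cv2
a=cv2.imread('pics/top0.png'); c=a[70:330,60:400]; cv2.imwrite('pics/top0c.png',cv2.resize(c,(784,600),interpolation=cv2.INTER_CUBIC))
a=cv2.imread('pics/side0.png'); c=a[80:330,120:400]; cv2.imwrite('pics/side0c.png',cv2.resize(c,(672,600),interpolation=cv2.INTER_CUBIC))
```

```text
(no output)
```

View pics/top0c.png

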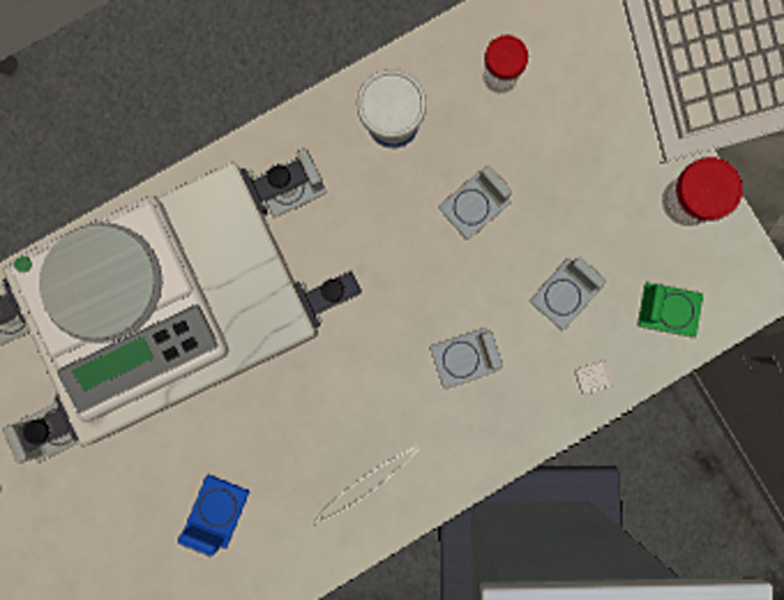

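View pics/side0c.png

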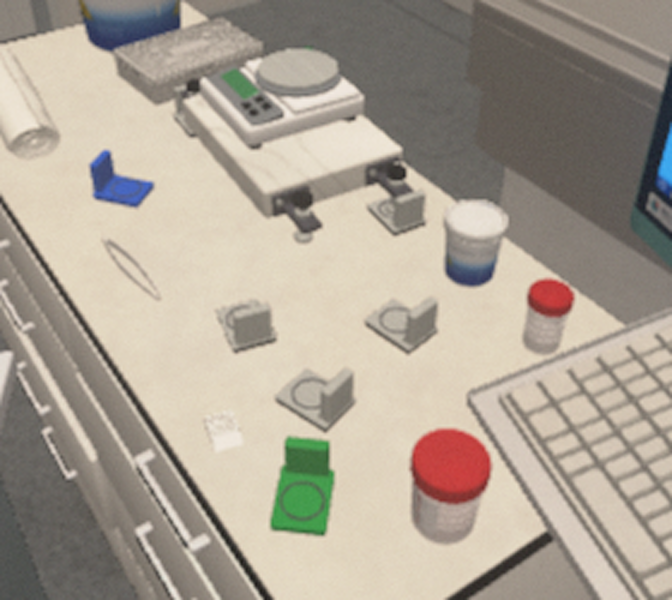

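The top view shows three grey loose plates, with ring centres at about (264,160), (304,198) and (259,226) full-res. All three tabs point right and away from the slab. The other look-alikes are the blue plate at (153,293), the green plate at (351,204), and the slab's own fixed plates, such as the one at (187,150). None of those is meant. The bare raised foot is on the lug at (204,196), at the slab's right side on the near end. Next I fit the poses from the masks.

```bash
cat > h.py <<'E'
import numpy as np,cv2
from plant import *
from scipy.optimize import minimize
def box(x0,x1,y0,y1,z0,z1): return np.array([[x,y,z] for x in(x0,x1) for y in(y0,y1) for z in(z0,z1)])
PL=[box(-.038,.028,-.025,.025,0,.010),box(-.038,-.026,-.020,.020,0,.052)]
def cam(p):
    if 'world_from_camera' in p: return np.array(p['mtx']),np.linalg.inv(p['world_from_camera'])
def proj(p,X):
    K,T=cam(p); c=X@T[:3,:3].T+T[:3,3]; u=c@K.T; return u[:,:2]/u[:,2:]
def ray(p,uv,z):
    K=np.array(p['mtx']);W=np.array(p['world_from_camera']); d=W[:3,:3]@np.linalg.solve(K,[uv[0],uv[1],1]); o=W[:3,3]
    return o+d*(z-o[2])/d[2]
def place(X,q):
    c,s=np.cos(q[2]),np.sin(q[2]); return X@np.array([[c,s,0],[-s,c,0],[0,0,1]])+[q[0],q[1],0]
def sil(p,q,parts,S=4):
    m=np.zeros((384*S,512*S),np.uint8)
    for b in parts:
        u=proj(p,place(b,q)); h=cv2.convexHull(np.round((u+.5)*S*16).astype(np.int32)); cv2.fillConvexPoly(m,h,255,shift=4)
    return cv2.resize(m,(512,384),interpolation=cv2.INTER_AREA)/255.
def fit(views,q0,parts=PL):
    def cost(v):
        q=(v[0]/100,v[1]/100,v[2]/10); r=0
        for p,m in views:
            a=sil(p,q,parts); r+=np.abs(a-m).sum()/m.sum()
        return r
    v0=[q0[0]*100,q0[1]*100,q0[2]*10]
    r=minimize(cost,v0,method='Nelder-Mead',options=dict(initial_simplex=np.array(v0)+np.array([[0,0,0],[1,0,0],[0,1,0],[0,0,2.]]),maxiter=200))
    return r.x/[100,100,10],r.fun
def plates(seeds):
    P=[capture('top'),capture('side')]; R=[regions_of(p,'plate_1') for p in P]; out=[]
    for x,y,a in seeds:
        v=[]
        for p,rs in zip(P,R):
            m=sil(p,(x,y,a),PL); rs=[r for r in rs if (r['pixels']*m).sum()>60]
            if rs: v.append((p,max(rs,key=lambda r:(r['pixels']*m).sum())['pixels'].astype(float)))
        out.append((len(v),)+(fit(v,(x,y,a)) if v else ((x,y,a),9)))
    return out,P
E
cat > a.py <<'E'
from h import *
p=capture('top'); f=lambda c:(c[0]/2.306+60,c[1]/2.308+70)
S=[]
for n,c,t in(('A',(471,207),(495,183)),('B',(562,296),(583,274)),('C',(460,360),(488,351))):
    r=ray(p,f(c),.01); t=ray(p,f(t),.045); S.append((r[0],r[1],np.arctan2(r[1]-t[1],r[0]-t[0])))
o,P=plates(S)
for n,a in zip('ABC',o): print(n,a[0],np.round(a[1][:2],4),np.degrees(a[1][2]).round(1),a[2])
for n,c,z in(('headFR',(332,290),.077),('headBR',(279,177),.077),('headFL',(36,431),.077),('cFR',(316,333),.072),('cBR',(235,163),.072),('cFL',(82,443),.072),('jar',(710,188),.084),('cup',(392,103),.082),('vial',(507,56),.073),('cass',(593,377),.007),('tray',(665,160),.12),('lugend',(357,281),.05)): print(n,ray(p,f(c),z).round(4))
E
python3 a.py
```

```text
A 2 [0.565  0.1685] 130.9 0.1397169413930297
B 2 [0.4639 0.067 ] 133.7 0.28174329266557413
C 2 [0.3963 0.1827] 105.7 0.20930233688403624
headFR [0.4679 0.3151 0.077 ]
headBR [0.5845 0.3694 0.077 ]
headFL [0.3301 0.6082 0.077 ]
cFR [0.4245 0.3318 0.072 ]
cBR [0.6004 0.4154 0.072 ]
cFL [0.3172 0.5647 0.072 ]
jar [ 0.5698 -0.0748  0.084 ]
cup [0.6604 0.2529 0.082 ]
vial [0.7133 0.1319 0.073 ]
cass [0.3745 0.0352 0.007 ]
tray [ 0.5913 -0.0177  0.12  ]
lugend [0.479  0.2914 0.05  ]
```

```bash
cat > rows.py <<'E'
import numpy as np,json,sys
from plant import get_state
# usage: rows.py opening  x y z yaw step_cm [x y z yaw step ...]
a=list(map(float,sys.argv[1:])); op=a[0]; s=get_state(); p=np.array(s['tcp_pos']); y=s['eef_rot'][2]
out=[]
for i in range(1,len(a),5):
    t=np.array(a[i:i+3]); d=t-p; w=(a[i+3]-y+180)%360-180
    n=int(max(np.ceil(np.linalg.norm(d)*100/a[i+4]-1e-3),np.ceil(abs(w)/10.2-1e-3),1))
    for k in range(n):
        c,q=np.cos(np.radians(y)),np.sin(np.radians(y)); e=d/n*100
        out.append([[round(c*e[0]+q*e[1],2),round(q*e[0]-c*e[1],2),round(-e[2],2)],round(-w/n,1),op]); y+=w/n
    p=t
print(len(out))
for k in range(0,len(out),12): print(json.dumps(out[k:k+12]))
E
python3 rows.py 0 .43 0 .17 -100 6 .412 .127 .1 -74.3 5.5
```

```text
15
[[[-3.45, 4.66, 0.27], -5.4, 0.0], [[-3.87, 4.31, 0.27], -5.4, 0.0], [[-4.26, 3.93, 0.27], -5.4, 0.0], [[-4.6, 3.52, 0.27], -5.4, 0.0], [[-4.91, 3.07, 0.27], -5.4, 0.0], [[-5.18, 2.6, 0.27], -5.4, 0.0], [[-5.4, 2.11, 0.27], -5.4, 0.0], [[-5.57, 1.59, 0.27], -5.4, 0.0], [[-5.7, 1.06, 0.27], -5.4, 0.0], [[-5.77, 0.53, 0.27], -5.4, 0.0], [[-5.79, -0.01, 0.27], -5.4, 0.0], [[-5.77, -0.55, 0.27], -5.4, 0.0]]
[[[-4.06, 1.33, 2.33], -8.6, 0.0], [[-4.22, 0.71, 2.33], -8.6, 0.0], [[-4.28, 0.07, 2.33], -8.6, 0.0]]
```

Request:
{"fn": "jog_arm", "kwargs": {"moves": [[[-3.5, 4.7, 0.2], -5.4, 0], [[-3.9, 4.3, 0.2], -5.4, 0], [[-4.3, 3.9, 0.2], -5.4, 0], [[-4.6, 3.5, 0.2], -5.4, 0], [[-4.9, 3.1, 0.2], -5.4, 0], [[-5.2, 2.6, 0.2], -5.4, 0], [[-5.4, 2.1, 0.2], -5.4, 0], [[-5.6, 1.6, 0.2], -5.4, 0], [[-5.7, 1.1, 0.2], -5.4, 0], [[-5.8, 0.5, 0.2], -5.4, 0], [[-5.8, 0, 0.2], -5.4, 0], [[-5.8, -0.5, 0.2], -5.4, 0]]}}

```text
time_s: 2.65
tcp_pos: [0.4288, 0.0048, 0.1791]
eef_rot: [-179.9, 0.0, -99.3]
contact_force: [0.7, -1.4, -0.0]
gripper_width: 0.0002
gripper_force: 0.0
```

```bash
python3 rows.py 0 .412 .126 .09 -74.3 5.5 .4117 .1265 .016 -74.3 3
```

```text
6
[[[-3.9, 1.21, 2.97], -8.3, 0.0], [[-4.03, 0.63, 2.97], -8.3, 0.0], [[-4.08, 0.04, 2.97], -8.3, 0.0], [[-0.02, 0.01, 2.47], -0.0, 0.0], [[-0.02, 0.01, 2.47], -0.0, 0.0], [[-0.02, 0.01, 2.47], -0.0, 0.0]]
```

Request:
{"fn": "jog_arm", "kwargs": {"moves": [[[-3.9, 1.2, 3.0], -8.3, 0], [[-4.0, 0.6, 3.0], -8.3, 0], [[-4.1, 0, 3.0], -8.3, 0], [[0, 0, 2.5], 0, 0], [[0, 0, 2.5], 0, 0], [[0, 0, 2.4], 0, 0], [[0, 0, 0], 0, 0]]}}

```text
time_s: 3.52
tcp_pos: [0.4118, 0.1231, 0.0135]
eef_rot: [179.8, -0.1, -74.6]
contact_force: [-0.1, -0.2, -0.2]
gripper_width: 0.0004
gripper_force: 0.0
```

Request:
{"fn": "jog_arm", "kwargs": {"moves": [[[-0.5, 0, 0], 0, 0], [[-0.5, 0, 0], 0, 0], [[-0.5, 0, 0], 0, 0], [[-0.5, 0, 0], 0, 0], [[-0.5, 0, 0], 0, 0], [[-0.5, 0, 0], 0, 0]]}}

```text
time_s: 4.28
tcp_pos: [0.4045, 0.1517, 0.0155]
eef_rot: [180.0, -0.1, -74.6]
contact_force: [2.6, -9.5, 5.6]
gripper_width: 0.0004
gripper_force: 5.1
```

Request:
{"fn": "jog_arm", "kwargs": {"moves": [[[-0.5, 0, 0], 0, 0], [[-0.5, 0, 0], 0, 0], [[-0.5, 0, 0], 0, 0]]}}

```text
time_s: 4.65
tcp_pos: [0.4005, 0.1659, 0.0155]
eef_rot: [180.0, -0.1, -74.6]
contact_force: [3.3, -10.0, 6.5]
gripper_width: 0.0002
gripper_force: 5.4
```

Request:
{"fn": "jog_arm", "kwargs": {"moves": [[[-0.5, 0, 0], 0, 0], [[-0.5, 0, 0], 0, 0], [[-0.4, 0, 0], 0, 0]]}}

```text
time_s: 5.03
tcp_pos: [0.3967, 0.1793, 0.0155]
eef_rot: [179.9, -0.1, -74.6]
contact_force: [3.6, -11.1, 7.7]
gripper_width: 0.0005
gripper_force: 5.7
```

Request:
{"fn": "jog_arm", "kwargs": {"moves": [[[1.5, 0, 0], 0, 0], [[1.0, 0, -4.0], 0, 0], [[2.5, 0, -5.0], 0, 0], [[4, 0, -3], 8, 0], [[4, 0, 0], 8, 0], [[4, 0, 0], 8, 0], [[0, 0, 0], 0, 0]]}}

```text
time_s: 5.9
tcp_pos: [0.4254, 0.0122, 0.135]
eef_rot: [-180.0, 0.1, -98.9]
contact_force: [0.3, 0.8, -0.7]
gripper_width: 0.0004
gripper_force: 0.0
```

```bash
cat > b.py <<'E'
from h import *
r=np.radians
o,P=plates([(.565,.1685,r(130.9)),(.464,.067,r(133.7)),(.383,.231,r(105.7))])
for n,a in zip('ABC',o): print(n,a[0],np.round(a[1][:2],4),np.degrees(a[1][2]).round(1),a[2])
E
python3 b.py; python3 rows.py 0 .5055 .0236 .09 -46.3 5.5
```

```text
A 2 [0.5631 0.1694] 128.8 0.2650553047193164
B 2 [0.4635 0.0679] 134.2 0.20993419575985695
C 2 [0.3837 0.2294] 97.8 1.8707644880480667
6
[[[-0.34, -1.29, 0.75], -8.7, 0.0], [[-0.14, -1.33, 0.75], -8.7, 0.0], [[0.06, -1.33, 0.75], -8.7, 0.0], [[0.26, -1.31, 0.75], -8.7, 0.0], [[0.46, -1.25, 0.75], -8.7, 0.0], [[0.64, -1.17, 0.75], -8.7, 0.0]]
```

Request:
{"fn": "jog_arm", "kwargs": {"moves": [[[-0.3, -1.3, 0.7], -8.7, 0], [[-0.1, -1.3, 0.7], -8.7, 0], [[0, -1.3, 0.7], -8.7, 0], [[0.3, -1.3, 0.7], -8.7, 0], [[0.5, -1.3, 0.7], -8.7, 0], [[0.7, -1.2, 0.8], -8.7, 0], [[0, 0, 0], 0, 0]]}}

```text
time_s: 6.98
tcp_pos: [0.5062, 0.0227, 0.0907]
eef_rot: [179.9, 0.0, -46.3]
contact_force: [-0.4, 0.4, 0.2]
gripper_width: 0.0007
gripper_force: 0.0
```

```bash
python3 rows.py 0 .5055 .0236 .016 -46.1 3
```

```text
3
[[[-0.04, -0.01, 2.49], -0.1, 0.0], [[-0.04, -0.01, 2.49], -0.1, 0.0], [[-0.04, -0.01, 2.49], -0.1, 0.0]]
```

Request:
{"fn": "jog_arm", "kwargs": {"moves": [[[0, 0, 2.5], 0, 0], [[0, 0, 2.5], 0, 0], [[0, 0, 2.4], 0, 0], [[0, 0, 0], 0, 0], [[-0.5, 0, 0], 0, 0], [[-0.5, 0, 0], 0, 0], [[-0.5, 0, 0], 0, 0], [[-0.5, 0, 0], 0, 0], [[-0.5, 0, 0], 0, 0], [[-0.5, 0, 0], 0, 0]]}}

```text
time_s: 8.22
tcp_pos: [0.4853, 0.0439, 0.0178]
eef_rot: [-180.0, -0.0, -46.4]
contact_force: [2.1, -2.9, 2.0]
gripper_width: 0.0005
gripper_force: 1.4
```

Request:
{"fn": "jog_arm", "kwargs": {"moves": [[[-0.5, 0, 0], 0, 0], [[-0.5, 0, 0], 0, 0], [[-0.5, 0, 0], 0, 0]]}}

```text
time_s: 8.6
tcp_pos: [0.4746, 0.0546, 0.0176]
eef_rot: [180.0, -0.0, -46.4]
contact_force: [1.0, -2.0, 3.4]
gripper_width: 0.0004
gripper_force: 1.5
```

Request:
{"fn": "jog_arm", "kwargs": {"moves": [[[-0.5, 0, 0], 0, 0], [[-0.5, 0, 0], 0, 0], [[-0.6, 0, 0], 0, 0]]}}

```text
time_s: 8.98
tcp_pos: [0.4635, 0.0662, 0.0176]
eef_rot: [180.0, 0.0, -46.4]
contact_force: [1.6, -2.5, 3.0]
gripper_width: 0.0003
gripper_force: 1.4
```

Request:
{"fn": "jog_arm", "kwargs": {"moves": [[[1.5, 0, 0], 0, 0], [[1.0, 0, -4.0], 0, 0], [[0, 0, -5.0], 0, 3.5], [[0, 0, 0], 0, 3.5]]}}

```text
time_s: 9.48
tcp_pos: [0.4835, 0.0484, 0.1109]
eef_rot: [-179.7, -0.1, -46.4]
contact_force: [-0.0, 1.6, -0.0]
gripper_width: 0.0153
gripper_force: 0.0
```

```bash
sed -i 's/(.464,.067,r(133.7))/(.429,.104,r(133.7))/; s/(.383,.231/(.386,.221/' b.py; python3 b.py; python3 rows.py 3.5 .5845 .1445 .085 -139.5 5.5
```

```text
A 2 [0.565  0.1684] 130.8 0.22475187205894454
B 1 [0.4286 0.1068] 131.2 0.10083266183185603
C 1 [0.3781 0.2275] 96.5 0.9440537084398976
10
[[[0.01, -1.43, 0.21], 9.3, 3.5], [[-0.22, -1.41, 0.21], 9.3, 3.5], [[-0.44, -1.36, 0.21], 9.3, 3.5], [[-0.65, -1.27, 0.21], 9.3, 3.5], [[-0.85, -1.14, 0.21], 9.3, 3.5], [[-1.02, -0.99, 0.21], 9.3, 3.5], [[-1.17, -0.81, 0.21], 9.3, 3.5], [[-1.29, -0.61, 0.21], 9.3, 3.5], [[-1.37, -0.4, 0.21], 9.3, 3.5], [[-1.42, -0.17, 0.21], 9.3, 3.5]]
```

Request:
{"fn": "jog_arm", "kwargs": {"moves": [[[0, -1.4, 0.2], 9.3, 3.5], [[-0.2, -1.4, 0.2], 9.3, 3.5], [[-0.4, -1.4, 0.2], 9.3, 3.5], [[-0.7, -1.3, 0.2], 9.3, 3.5], [[-0.9, -1.1, 0.2], 9.3, 3.5], [[-1.0, -1.0, 0.2], 9.3, 3.5], [[-1.2, -0.8, 0.2], 9.3, 3.5], [[-1.3, -0.6, 0.2], 9.3, 3.5], [[-1.4, -0.4, 0.2], 9.3, 3.5], [[-1.4, -0.2, 0.2], 9.3, 3.5], [[0, 0, 0], 0, 3.5]]}}

```text
time_s: 11.05
tcp_pos: [0.5851, 0.1457, 0.0856]
eef_rot: [180.0, -0.2, -139.3]
contact_force: [-0.6, -0.4, 0.0]
gripper_width: 0.035
gripper_force: 0.0
```

Run:
```python
from h import *
s=get_state();print(s['tcp_pos'],s['eef_rot'])
p=capture('wrist');cv2.imwrite('pics/w1.png',p['pixels'])
p=capture('top');cv2.imwrite('pics/t1.png',cv2.resize(p['pixels'][120:260,120:380],(780,420),interpolation=cv2.INTER_CUBIC))
print([(r['pixel'],round(r['confidence'],2),int(r['pixels'].sum())) for r in regions_of(p,'plate_1')])
p=capture('side');print([(r['pixel'],round(r['confidence'],2),int(r['pixels'].sum())) for r in regions_of(p,'plate_1')])
```

```text
[0.5850515  0.14574306 0.08557162] [ 179.96315076   -0.18010573 -139.32949884]
[([288.9, 208.8], 0.81, 532), ([349.0, 200.6], 0.69, 488), ([150.1, 293.2], 0.6, 600), ([96.6, 218.9], 0.24, 6198)]
[([220.3, 202.1], 0.89, 353), ([165.7, 156.9], 0.75, 283), ([244.9, 280.7], 0.71, 925), ([288.0, 213.6], 0.62, 439), ([213.7, 259.6], 0.35, 183)]
```

View pics/w1.png

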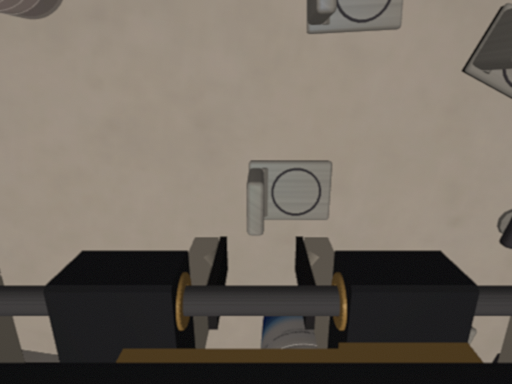

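View pics/t1.png

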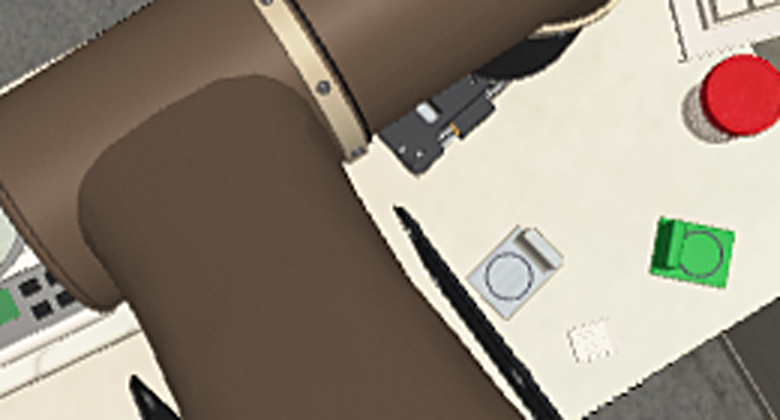

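The wrist picture shows plate A with its ring at (297,191) and its tab at (256,200), and the fingertips at columns 225 and 298. In the top view the arm hides C, and B is at (289,209). Next I project the model into the wrist view to refine the pose.

```bash
cat >> h.py <<'E'
def wrist():
    s=get_state(); p=capture('wrist'); T=np.eye(4); from scipy.spatial.transform import Rotation as Ro
    T[:3,:3]=Ro.from_euler('xyz',s['eef_rot'],degrees=True).as_matrix(); T[:3,3]=s['tcp_pos']
    p['world_from_camera']=T@np.array(p['hand_eye']); return p,s
E
python3 - <<'E'
from h import *
p,s=wrist()
q=dict(p); q.pop('world_from_camera')
try: R=regions_of(q,'plate_1')
except Exception as e: R=regions_of(p,'plate_1')
print([(r['pixel'],round(r['confidence'],2),int(r['pixels'].sum())) for r in R])
q0=(.565,.1684,np.radians(130.8))
print(proj(p,place(np.array([[0,0,.01],[-.032,-.02,.052],[-.032,.02,.052]]),q0)).round(1), proj(p,np.array([s['tcp_pos']])))
m=[r['pixels'] for r in R if abs(np.array(r['pixel'])-[280,195]).max()<35]
if m: print(fit([(p,m[0].astype(float))],q0))
E
python3 rows.py 3.5 .5850 .1455 .016 -139.3 2.5
```

```text
[([492.6, 55.6], 0.78, 2800), ([285.3, 188.9], 0.71, 5188), ([351.4, 17.2], 0.7, 3064)]
[[297.5 193.2]
 [257.6 238.3]
 [257.3 184.3]] [[259.35566422 233.82474492]]
(array([0.56515973, 0.1655243 , 2.26383579]), np.float64(0.05579693712488851))
3
[[[0.01, 0.0, 2.39], -0.0, 3.5], [[0.01, 0.0, 2.39], -0.0, 3.5], [[0.01, 0.0, 2.39], -0.0, 3.5]]
```

Request:
{"fn": "jog_arm", "kwargs": {"moves": [[[0, 0, 2.4], 0, 3.5], [[0, 0, 2.4], 0, 3.5], [[0, 0, 2.2], 0, 3.5], [[0, 0, 0], 0, 2.0], [[0, 0, 0], 0, 2.0], [[0, 0, 0], 0, 2.0]]}}

```text
time_s: 12.15
tcp_pos: [0.5862, 0.1462, 0.0188]
eef_rot: [-180.0, 0.1, -139.4]
contact_force: [0.2, -0.4, 0.5]
gripper_width: 0.0207
gripper_force: 0.0
```

Request:
{"fn": "jog_arm", "kwargs": {"moves": [[[0, -0.5, 0], 0, 2.0], [[0, -0.5, 0], 0, 2.0], [[0, -0.5, 0], 0, 2.0], [[0, -0.5, 0], 0, 2.0]]}}

```text
time_s: 12.65
tcp_pos: [0.5988, 0.1304, 0.0176]
eef_rot: [180.0, 0.0, -139.4]
contact_force: [-0.8, 2.4, 2.6]
gripper_width: 0.0198
gripper_force: 1.4
```

Request:
{"fn": "jog_arm", "kwargs": {"moves": [[[0, -0.5, 0], 0, 2.0], [[0, -0.5, 0], 0, 2.0], [[0, -0.5, 0], 0, 2.0]]}}

```text
time_s: 13.02
tcp_pos: [0.6084, 0.1189, 0.0175]
eef_rot: [180.0, -0.0, -139.4]
contact_force: [-2.9, 1.9, 1.7]
gripper_width: 0.0203
gripper_force: 1.5
```

Request:
{"fn": "jog_arm", "kwargs": {"moves": [[[0, -0.5, 0], 0, 2.0], [[0, -0.5, 0], 0, 2.0], [[0, -0.5, 0], 0, 2.0], [[0, -0.4, 0], 0, 2.0]]}}

```text
time_s: 13.52
tcp_pos: [0.6208, 0.1045, 0.0175]
eef_rot: [180.0, -0.0, -139.4]
contact_force: [-2.5, 0.7, 1.2]
gripper_width: 0.0198
gripper_force: 1.3
```

Request:
{"fn": "jog_arm", "kwargs": {"moves": [[[0, 0.4, 0], 0, 2.0], [[0, 0, -3.5], 0, 2.5], [[0, 0, -5], 0, 4]]}}

```text
time_s: 13.9
tcp_pos: [0.6168, 0.1074, 0.102]
eef_rot: [180.0, -0.2, -139.4]
contact_force: [1.3, 0.6, 0.1]
gripper_width: 0.0302
gripper_force: 0.0
```

```bash
python3 rows.py 6.5 .393 .196 .11 -76 5.2
```

```text
7
[[[1.6, 3.04, -0.11], -9.1, 6.5], [[1.11, 3.26, -0.11], -9.1, 6.5], [[0.58, 3.39, -0.11], -9.1, 6.5], [[0.04, 3.44, -0.11], -9.1, 6.5], [[-0.5, 3.4, -0.11], -9.1, 6.5], [[-1.03, 3.28, -0.11], -9.1, 6.5], [[-1.54, 3.08, -0.11], -9.1, 6.5]]
```

Request:
{"fn": "jog_arm", "kwargs": {"moves": [[[1.6, 3.0, -0.1], -9.1, 6.5], [[1.1, 3.3, -0.1], -9.1, 6.5], [[0.6, 3.4, -0.1], -9.1, 6.5], [[0, 3.4, -0.1], -9.1, 6.5], [[-0.5, 3.4, -0.1], -9.1, 6.5], [[-1.0, 3.3, -0.1], -9.1, 6.5], [[-1.5, 3.1, -0.1], -9.1, 6.5], [[0, 0, 0], 0, 6.5], [[0, 0, 0], 0, 6.5]]}}

```text
time_s: 15.02
tcp_pos: [0.3942, 0.1957, 0.1099]
eef_rot: [-179.9, 0.0, -75.7]
contact_force: [0.0, -0.1, -0.0]
gripper_width: 0.0649
gripper_force: 0.0
```

```bash
cat > c.py <<'E'
from h import *
import sys
p,s=wrist(); cv2.imwrite(sys.argv[1],p['pixels'])
print(s['tcp_pos'],s['eef_rot'])
R=regions_of(p,'plate_1')
print([(r['pixel'],round(r['confidence'],2),int(r['pixels'].sum())) for r in R])
q0=(float(sys.argv[2]),float(sys.argv[3]),np.radians(float(sys.argv[4])))
print(proj(p,place(np.array([[0,0,.01],[-.032,-.02,.052],[-.032,.02,.052]]),q0)).round(1))
m0=sil(p,q0,PL)
R.sort(key=lambda r:-(r['pixels']*m0).sum()); q,f=fit([(p,R[0]['pixels'].astype(float))],q0)
print(q[:2],np.degrees(q[2]),f)
E
python3 c.py pics/w2.png .385 .228 103
```

```text
[0.39422656 0.19570635 0.10988949] [-1.79948030e+02  1.99282883e-02 -7.57327868e+01]
[([236.4, 52.9], 0.97, 6379), ([262.4, 209.2], 0.71, 3800), ([31.3, 44.8], 0.6, 4881)]
[[260.8 219.5]
 [235.2 201.1]
 [288.1 202.2]]
[0.38391964 0.22823612] 104.66461242462337 0.05616305469556244
```

View pics/w2.png

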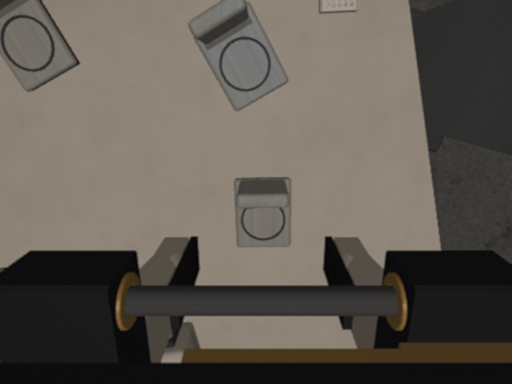

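C is at (264,212) in the wrist view, and its pose is about (0.384,0.228) with yaw 104.7°. C needed about 10–11 N with 7 N down-load, a ratio near 0.85. B and A needed about 2.6 N, so C is the gripping plate. Before grasping I take a close look at the lug.

```bash
python3 rows.py 6.5 .455 .342 .14 -65 5.5
```

```text
3
[[[-4.24, -3.16, -1.01], -3.6, 6.5], [[-4.04, -3.42, -1.01], -3.6, 6.5], [[-3.82, -3.66, -1.01], -3.6, 6.5]]
```

Request:
{"fn": "jog_arm", "kwargs": {"moves": [[[-4.2, -3.2, -1.0], -3.6, 6.5], [[-4.0, -3.4, -1.0], -3.6, 6.5], [[-3.8, -3.7, -1.0], -3.6, 6.5], [[0, 0, 0], 0, 6.5], [[0, 0, 0], 0, 6.5]]}}

```text
time_s: 15.75
tcp_pos: [0.4553, 0.3406, 0.1385]
eef_rot: [179.9, -0.1, -65.0]
contact_force: [0.5, -0.6, 0.2]
gripper_width: 0.0651
gripper_force: 0.0
```

```bash
cat > d.py <<'E'
from h import *
p,s=wrist(); print(s['tcp_pos'],s['eef_rot']); np.savez('w3.npz',K=p['mtx'],W=p['world_from_camera']); cv2.imwrite('pics/w3.png',p['pixels'])
f=np.array([.468,.315]);u=np.array([-.4226,.9063])
for z,d in((.077,0),(.05,-.026)): print(proj(p,np.array([[*(f+d*u),z]])))
E
python3 d.py
```

```text
[0.45525768 0.34060855 0.13848691] [ 1.79891215e+02 -5.20560758e-02 -6.50066284e+01]
[[258.33968261 161.30583365]]
[[258.4272595  121.59799985]]
```

View pics/w3.png

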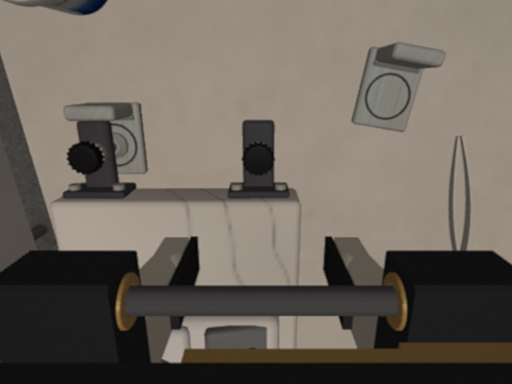

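The lug is where predicted: its head is at (258,159) against (258,161) predicted, and its end is at row 121 against 122. Now I grasp plate C.

```bash
python3 rows.py 6.5 .392 .1972 .10 -75.3 5.5 .392 .1972 .02 -75.3 2.7
```

```text
6
[[[3.43, 3.92, 1.29], 3.4, 6.5], [[3.66, 3.71, 1.29], 3.4, 6.5], [[3.88, 3.48, 1.29], 3.4, 6.5], [[0.0, -0.0, 2.67], -0.0, 6.5], [[0.0, -0.0, 2.67], -0.0, 6.5], [[0.0, -0.0, 2.67], -0.0, 6.5]]
```

Request:
{"fn": "jog_arm", "kwargs": {"moves": [[[3.4, 3.9, 1.3], 3.4, 6.5], [[3.7, 3.7, 1.3], 3.4, 6.5], [[3.9, 3.5, 1.2], 3.4, 6.5], [[0, 0, 0], 0, 6.5], [[0, 0, 2.7], 0, 6.5], [[0, 0, 2.7], 0, 6.5], [[0, 0, 2.5], 0, 6.5], [[0, 0, 0], 0, 6.5]]}}

```text
time_s: 16.8
tcp_pos: [0.3918, 0.1967, 0.0215]
eef_rot: [179.8, -0.1, -75.2]
contact_force: [-0.4, 0.3, 0.1]
gripper_width: 0.0649
gripper_force: 0.0
```

Request:
{"fn": "jog_arm", "kwargs": {"moves": [[[0, 0, 0], 0, 5], [[0, 0, 0], 0, 3.5], [[0, 0, 0], 0, 3.5], [[0, 0, 0], 0, 3.5], [[0, 0, 0], 0, 3.5], [[0, 0, 0], 0, 3.5]], "newtons": 30}}

```text
time_s: 17.55
tcp_pos: [0.3927, 0.1983, 0.0232]
eef_rot: [-180.0, 0.0, -75.1]
contact_force: [-2.2, 0.0, 6.6]
gripper_width: 0.0388
gripper_force: 30.0
```

Run:
```python
import numpy as np
f=np.array([.468,.315]);u=np.array([-.4226,.9063])
t=f-.107*u; print(t)
import subprocess
print(subprocess.check_output(['python3','rows.py','3.5',str(t[0]),str(t[1]),'.0215','-65','2']).decode())
```

```text
[0.5132182 0.2180259]
7
[[[0.17, -1.74, 0.02], -1.4, 3.5], [[0.21, -1.73, 0.02], -1.4, 3.5], [[0.26, -1.72, 0.02], -1.4, 3.5], [[0.3, -1.72, 0.02], -1.4, 3.5], [[0.34, -1.71, 0.02], -1.4, 3.5], [[0.39, -1.7, 0.02], -1.4, 3.5], [[0.43, -1.69, 0.02], -1.4, 3.5]]
```

Request:
{"fn": "jog_arm", "kwargs": {"moves": [[[0, 0, -0.2], 0, 3.5], [[0.2, -1.7, 0], -1.4, 3.5], [[0.2, -1.7, 0], -1.4, 3.5], [[0.3, -1.7, 0], -1.4, 3.5], [[0.3, -1.7, 0], -1.4, 3.5], [[0.3, -1.7, 0], -1.4, 3.5], [[0.4, -1.7, 0], -1.4, 3.5], [[0.4, -1.7, 0], -1.4, 3.5], [[0, 0, 0], 0, 3.5], [[0, 0, 0], 0, 3.5]]}}

```text
time_s: 18.8
tcp_pos: [0.5117, 0.217, 0.0243]
eef_rot: [180.0, 0.0, -65.4]
contact_force: [1.0, 0.3, -5.0]
gripper_width: 0.039
gripper_force: 30.0
```

```bash
python3 c.py pics/w4.png .4997 .247 115;python3 - <<'E'
from h import *
f=np.array([.468,.315])
p=capture('top');cv2.imwrite('pics/t4.png',p['pixels']); print([(r['pixel'],round(r['confidence'],2),int(r['pixels'].sum())) for r in regions_of(p,'plate_1')])
p=capture('side');cv2.imwrite('pics/s4.png',cv2.resize(p['pixels'][130:230,180:320],(784,560),interpolation=cv2.INTER_CUBIC)); R=regions_of(p,'plate_1')
print([(r['pixel'],round(r['confidence'],2),int(r['pixels'].sum())) for r in R], proj(p,np.array([[*f,.015]])))
E
```

```text
[0.51168354 0.21696241 0.02430437] [ 1.79992557e+02  5.96590558e-03 -6.53654138e+01]
[([259.8, 245.3], 0.97, 5884), ([466.5, 96.8], 0.95, 10524), ([185.0, 37.4], 0.94, 7552)]
[[256.9 267.2]
 [216.4 254.8]
 [294.3 254.3]]
[0.49763581 0.24519487] 115.19592228056003 0.25383425974060597
[([290.4, 208.4], 0.8, 502), ([346.6, 201.6], 0.59, 548), ([292.8, 142.7], 0.46, 54)]
[([243.5, 283.9], 0.88, 882), ([262.4, 195.8], 0.82, 286), ([302.2, 223.9], 0.61, 508), ([239.9, 233.6], 0.6, 525), ([164.4, 156.3], 0.58, 370), ([226.6, 127.1], 0.18, 2487)] [[245.40751639 178.1170893 ]]
```

View pics/s4.png

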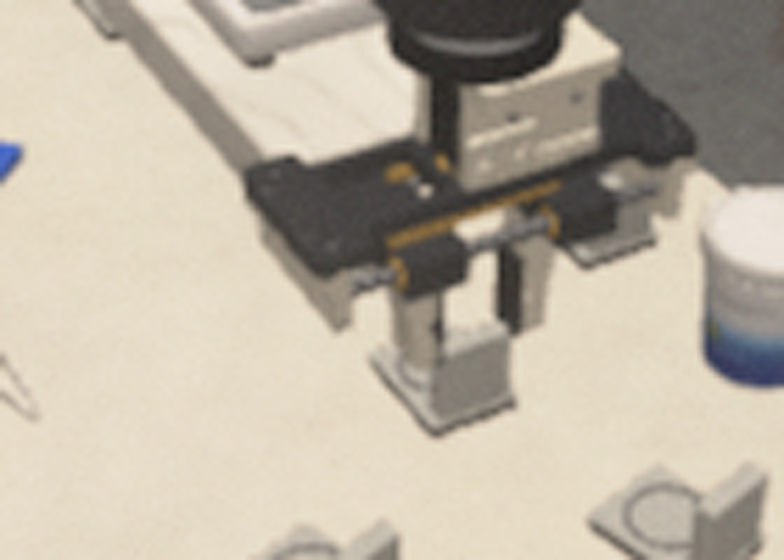

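Request:
{"fn": "jog_arm", "kwargs": {"moves": [[[0, -0.2, 0.1], -0.4, 3.5], [[-1, 0, 0], 0, 3.5], [[-1, 0, 0], 0, 3.5], [[-1, 0, 0], 0, 3.5], [[-1, 0, 0], 0, 3.5], [[-1, 0, 0], 0, 3.5], [[-0.8, 0, 0], 0, 3.5], [[0, 0, 0], 0, 3.5], [[0, 0, 0], 0, 3.5]]}}

```text
time_s: 20.23
tcp_pos: [0.4893, 0.2705, 0.0235]
eef_rot: [-180.0, 0.0, -64.9]
contact_force: [0.9, -0.8, -3.4]
gripper_width: 0.0392
gripper_force: 30.0
```

```bash
cat > e.py <<'E'
from plant import get_state; import numpy as np
s=get_state(); f=np.array([.468,.315]);u=np.array([-.4226,.9063]); v=np.array([.9063,.4226]); d=s['tcp_pos'][:2]-f
print('along',d@u,'lat',d@v,s['tcp_pos'][2],s['eef_rot'],'F along',s['contact_force'][:2]@u,'lat',s['contact_force'][:2]@v,s['contact_force'][2])
E
python3 e.py
```

```text
along -0.04928803175687551 lat 0.0005219860070814408 0.023530354832153683 [-1.79985805e+02  1.43591371e-02 -6.49061552e+01] F along -1.1654595994303056 lat 0.5004908233628931 -3.428042228573222
```

Next, creep up to the lug.

Request:
{"fn": "jog_arm", "kwargs": {"moves": [[[-0.4, 0, 0], 0, 3.5], [[-0.4, 0, 0], 0, 3.5], [[-0.4, 0, 0], 0, 3.5], [[0, 0, 0], 0, 3.5]]}}

```text
time_s: 20.72
tcp_pos: [0.4843, 0.2809, 0.0237]
eef_rot: [180.0, -0.0, -64.9]
contact_force: [2.3, -4.2, -0.8]
gripper_width: 0.039
gripper_force: 30.0
```

Request:
{"fn": "jog_arm", "kwargs": {"moves": [[[-0.2, 0, 0], 0, 3.5], [[-0.2, 0, 0], 0, 3.5], [[0, 0, 0], 0, 3.5]]}}

```text
time_s: 21.1
tcp_pos: [0.4826, 0.2844, 0.0237]
eef_rot: [180.0, -0.0, -64.9]
contact_force: [2.9, -4.9, 0.2]
gripper_width: 0.0387
gripper_force: 30.0
```

```bash
python3 e.py
```

```text
along -0.033907550901790345 lat 0.00025737291930268775 0.023672882145394987 [ 1.79981690e+02 -3.27348261e-02 -6.49136094e+01] F along -5.653214874362828 lat 0.6173884824504023 0.17247044618808455
```

Request:
{"fn": "jog_arm", "kwargs": {"moves": [[[-0.2, 0, 0], 0, 3.5], [[0, 0, 0], 0, 3.5]]}}

```text
time_s: 21.35
tcp_pos: [0.4817, 0.2862, 0.0237]
eef_rot: [180.0, -0.0, -64.9]
contact_force: [1.7, -5.7, 0.9]
gripper_width: 0.0389
gripper_force: 30.0
```

Request:
{"fn": "jog_arm", "kwargs": {"moves": [[[-0.2, 0, 0], 0, 3.5], [[0, 0, 0], 0, 3.5]]}}

```text
time_s: 21.6
tcp_pos: [0.4814, 0.2866, 0.0237]
eef_rot: [179.9, -0.1, -64.9]
contact_force: [7.5, -10.8, 0.6]
gripper_width: 0.0387
gripper_force: 30.0
```

```bash
python3 e.py
```

```text
along -0.031363159581887845 lat 0.00016194686839802246 0.023687978519488784 [ 1.79945044e+02 -1.37645103e-01 -6.49119876e+01] F along -12.974047381885848 lat 2.2778147830275874 0.601535097083056
```

Request:
{"fn": "jog_arm", "kwargs": {"moves": [[[0.1, 0, 0], 0, 3.9], [[0, 0, 0], 0, 5], [[0, 0, 0], 0, 6.5], [[0, 0, 0], 0, 6.5], [[0, 0, 0], 0, 6.5], [[0, 0, -2], 0, 6.5], [[0, 0, -4], 0, 6.5], [[0, 0, -5], 0, 6.5], [[-5, 0, -2], 0, 6.5], [[-0.5, 0, 0], 0, 6.5], [[0, 0, 0], 0, 6.5]]}}

```text
time_s: 22.98
tcp_pos: [0.4572, 0.3376, 0.1531]
eef_rot: [180.0, -0.0, -64.9]
contact_force: [0.1, -0.7, -0.4]
gripper_width: 0.0648
gripper_force: 0.0
```

```bash
sed -i 's/w3/w5/g' d.py; python3 d.py; python3 c.py pics/w6.png .468 .315 115
python3 - <<'E'
import cv2; a=cv2.imread('pics/w5.png')[60:260,180:340]; cv2.imwrite('pics/w5c.png',cv2.resize(a,(480,600),interpolation=cv2.INTER_CUBIC))
E
```

```text
[0.45721128 0.33755555 0.15311858] [ 1.79957241e+02 -2.41626147e-03 -6.48526836e+01]
[[259.25926673 161.62772669]]
[[259.40532042 123.98242964]]
[0.45733238 0.33690867 0.15277336] [ 1.79918233e+02 -3.11503213e-02 -6.48909945e+01]
[([261.8, 123.7], 0.58, 2018)]
[[259.2 147.2]
 [234.8 117.7]
 [283.4 117.8]]
[0.46823133 0.31333496] 114.90655511875768 0.8081754406420646
```

View pics/w5c.png

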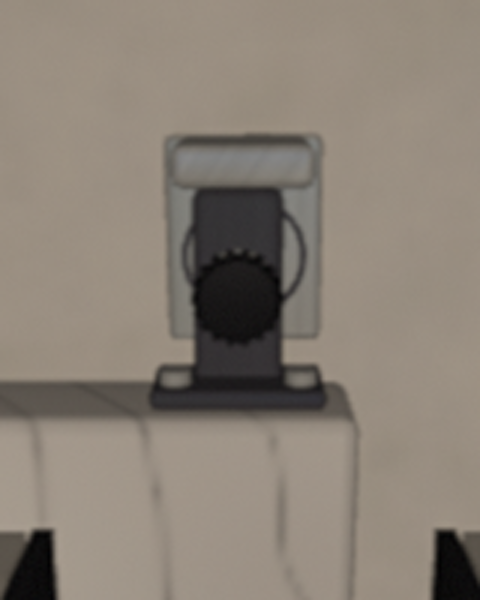

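The plate's tab touches the lug end: the tab's inner face and the lug end both sit at crop row 187. The ring is centred at crop column about 244 and the lug at 238, so the plate sits about 1.5 mm too far toward tool +y. There is plenty of time, so I regrasp and nudge it.

Run:
```python
import numpy as np,subprocess
f=np.array([.468,.315]);u=np.array([-.4226,.9063]); v=np.array([.9063,.4226]); t=f-.0315*u
print(subprocess.check_output(['python3','rows.py','6.5',*map(str,t),'.133','-65','5.5',*map(str,t),'.0237','-65','4']).decode())
```

```text
5
[[[2.77, -0.01, 0.98], 0.0, 6.5], [[2.77, -0.01, 0.98], 0.0, 6.5], [[0.0, -0.0, 3.64], -0.0, 6.5], [[0.0, -0.0, 3.64], -0.0, 6.5], [[0.0, -0.0, 3.64], -0.0, 6.5]]
```

Request:
{"fn": "jog_arm", "kwargs": {"moves": [[[2.8, 0, 1.0], 0, 6.5], [[2.8, 0, 1.0], 0, 6.5], [[0, 0, 0], 0, 6.5], [[0, 0, 3.6], 0, 6.5], [[0, 0, 3.6], 0, 6.5], [[0, 0, 3.6], 0, 6.5], [[0, 0, 0], 0, 5], [[0, 0, 0], 0, 3.5], [[0, 0, 0], 0, 3.5], [[0, 0, 0], 0, 3.5], [[0, 0, 0], 0, 3.5], [[0, 0, 0], 0, 3.5]]}}

```text
time_s: 24.62
tcp_pos: [0.4824, 0.2874, 0.0281]
eef_rot: [-179.8, 0.0, -64.9]
contact_force: [-3.3, -3.2, 13.4]
gripper_width: 0.035
gripper_force: 6.9
```

```bash
python3 e.py
```

```text
along -0.031118713884187122 lat 0.0013380962545463451 0.02807010465563537 [-1.79845910e+02  3.13888068e-02 -6.48726671e+01] F along -1.4678367797363367 lat -4.3468859423203 13.420931199968404
```

Run:
```python
from h import *
p=capture('side'); a=p['pixels'][140:220,200:300]; w=capture('wrist')['pixels'][140:340,150:370]
cv2.imwrite('pics/s7.png',np.hstack([cv2.resize(a,(400,320),interpolation=cv2.INTER_CUBIC),cv2.resize(w,(352,320),interpolation=cv2.INTER_CUBIC)]))
```

```text
(no output)
```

View pics/s7.png

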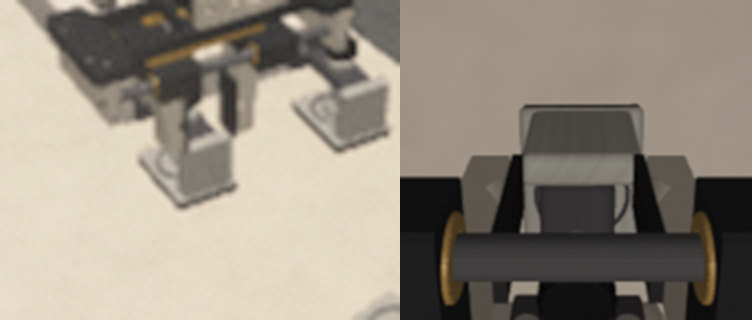

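The side crop shows the plate flat with its tab against the lug, and the fingers flanking the tab. The wrist crop shows the tab squarely between the fingers. I release it and measure again.

Request:
{"fn": "jog_arm", "kwargs": {"moves": [[[0, 0, -0.3], 0, 3.9], [[0, 0, 0], 0, 5], [[0, 0, 0], 0, 6.5], [[0, 0, 0], 0, 6.5], [[0, 0, 0], 0, 6.5], [[0, 0, -2], 0, 6.5], [[0, 0, -4], 0, 6.5], [[0, 0, -4.7], 0, 6.5], [[-5, 0, -2], 0, 6.5], [[-0.5, 0, 0], 0, 6.5], [[0, 0, 0], 0, 6.5]]}}

```text
time_s: 26.1
tcp_pos: [0.4577, 0.3365, 0.155]
eef_rot: [179.9, -0.0, -64.9]
contact_force: [1.0, -0.4, -0.7]
gripper_width: 0.0649
gripper_force: 0.0
```

```bash
sed -i 's/w5/w8/g' d.py; python3 d.py
python3 - <<'E'
import cv2; a=cv2.imread('pics/w8.png')[60:260,180:340]; cv2.imwrite('pics/w8c.png',cv2.resize(a,(480,600),interpolation=cv2.INTER_CUBIC))
E
```

```text
[0.45771445 0.3364996  0.15501516] [ 1.79948303e+02 -1.55014163e-02 -6.48601678e+01]
[[259.25899254 162.57030899]]
[[259.39493626 125.16094158]]
```

View pics/w8c.png

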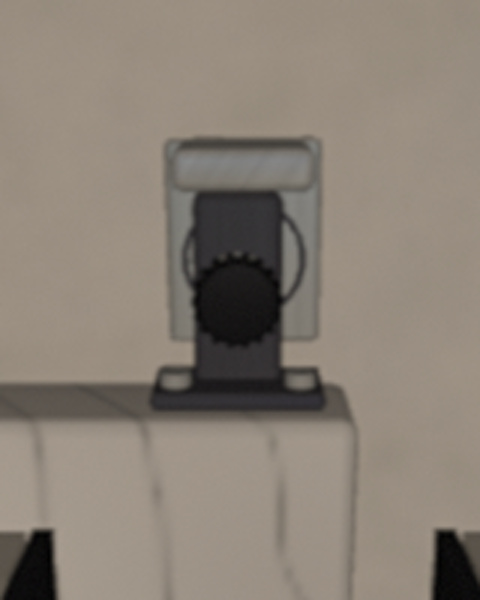

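The plate has not moved: its tab is flush on the lug, and the ring is within about 1.5 mm of the foot axis (crop column 244 against 238). That is within calibration accuracy, so I leave it. I check the other things numerically, then hand in.

Run:
```python
from h import *
r=np.radians
o,P=plates([(.598,.131,r(130.9)),(.4286,.1068,r(132)),(.468,.315,r(115))])
for n,a in zip('ABC',o): print(n,a[0],np.round(a[1][:2],4),np.degrees(a[1][2]).round(1),round(a[2],2))
for p in P:
    for t in('jar','cup','vial','cassette'): print(t,[(x['pixel'],round(x['confidence'],2)) for x in regions_of(p,t)])
```

```text
A 2 [0.5945 0.1333] 129.6 0.32
B 2 [0.4286 0.1065] 133.8 0.28
C 2 [0.4696 0.314 ] 107.6 3.23
jar [([363.4, 153.9], 0.69)]
cup [([231.8, 117.5], 0.77)]
vial [([279.0, 97.7], 0.61)]
cassette [([318.5, 233.3], 0.52)]
jar [([305.4, 279.5], 0.89)]
cup [([316.0, 176.8], 0.7)]
vial [([349.1, 208.4], 0.78)]
cassette [([213.7, 259.6], 0.59)]
```

```bash
python3 -c "
from plant import close_job; print(close_job())"
```

```text
the job is handed in; nothing more can be done
None
```

The job is handed in: of the three plates (each moved 4.5–5.3 cm), only the one nearest the robot gripped, and it is now under the raised foot with its tab on the lug and its ring about 1.5–2 mm off centre sideways; I left that rather than regrasp a second time. The two glazed plates lie clear on the bench, and the jars, cup and cassette look unmoved.

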